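# Line up the condiments by height on the serving board

### The job

Stand the squat jar, the spice jar and the two wooden mills upright on the four cork spots of the serving board, one in the middle of each spot, in order of height: the shortest at the end where the toothpick jar lies, rising to the tallest at the end where the teaspoon lies. Do not tip any of the four over, and leave the toothpick jar and the teaspoon where they are.

Things in the scene. Friction and masses are not known exactly. Their poses are not given: they have to be found in the camera images.
- jar_squat_mid (a point): Squat round glass jar with a flat green lid: 68 mm across, 84 mm tall, 0.25 kg, the shortest of the four containers. The point is its centre, half-way up (42 mm above its foot); z is its upright axis. Its glass side is 64 mm across or a little more between 15 and 70 mm above its foot, where it is best gripped.
- jar_spice_mid (a point): Slim round spice jar of glass with a green screw cap: 46 mm across, 106 mm tall, 0.11 kg. The point is its centre, half-way up (53 mm above its foot); z is its upright axis. Straight sided, gripped anywhere.
- mill_low_mid (a point): Low mill: turned pale wood with a steel button on top, 50 mm across the foot, 128 mm tall, 0.16 kg. The point is its centre, half-way up (64 mm above its foot); z is its upright axis. From 18 to 72 mm above the foot it is a straight cylinder 45 mm across; the head above (78 to 94 mm) is 49 mm across.
- mill_high_mid (a point): High mill: turned dark wood with a steel button on top, 50 mm across the foot, 150 mm tall, 0.20 kg, the tallest of the four containers. The point is its centre, half-way up (75 mm above its foot); z is its upright axis. From 18 to 94 mm above the foot it is a straight cylinder 45 mm across; the head above (100 to 116 mm) is 49 mm across.
- spot_a (a point): Left-hand (+y) of the four round cork spots, 75 mm across, 80 mm apart in a straight row along a fixed wooden serving board (352 x 112 x 12 mm, with a low dark steel bow handle, 27 mm above the table, across each end). The point is the spot's centre on the board's top. y axis along the row, from spot D to spot A; x across the board, away from the robot; z up.
- spot_b (a point): The second from the left cork spot of the same row on the serving board, 75 mm across: its centre, on the board's top surface, 12 mm above the table; axes as spot A.
- spot_c (a point): The third from the left cork spot of the same row on the serving board, 75 mm across: its centre, on the board's top surface, 12 mm above the table; axes as spot A.
- spot_d (a point): The right-hand (-y), fourth cork spot of the same row on the serving board, 75 mm across: its centre, on the board's top surface, 12 mm above the table; axes as spot A.
- toothpicks_mid (a point): Toothpick jar: small clear plastic jar with a black cap, lying on its side on the table just beyond one end of the board, about 90 mm from the end spot (A or D) there: it marks the end where the shortest container goes. 90 mm long, 38 mm thick; the point is its centre (19 mm above the table); y is its long axis. Loose; it is to stay where it is.
- spoon_mid (a point): Steel teaspoon lying on the table just beyond the other end of the board, about 90 mm from the end spot there, where the tallest container goes. 130 x 26 x 11 mm; the point is its centre; x is its long axis. Loose; it is to stay where it is.
There are look-alikes about, which are no part of the job. Leave any pink or red look-alike of the part that bears jar_spice_mid alone.

How it is judged:
By the outcome, as a careful person would: the job done as asked, in the order asked, and still so for the second after the job is handed in, with the robot touching nothing.
It also fails if it takes over 125 s, if anything falls off the work surface, if the arm or the gripper's body presses on something with over 40 N, if the wrist force passes 120 N, or if a joint passes its speed limit or range.

### The arm

A 6-joint arm with a two-finger parallel gripper is mounted at the origin on a cart in front of the work surface, level with it; the furniture and walls round the work are solid. World frame = base frame: x ahead of the robot, y to its left, z up, the work surface at z = 0. Lengths are in m, angles in rad, forces in N, time in s.
With the tool pointing down it reaches from about 0.35 to 0.85 m from the base axis. Payload 8.1 kg.
Tool frame: the origin (TCP) lies midway between the tips of the shut fingers; the grasp point (between the pads) lies 19 mm behind it; z points along the fingers, y is the line along which they close (so a half turn about z gives the same grasp; the last joint's range is limited). The gripper opens to 93 mm and grips with 3 to 60 N. Pads are 15 mm wide; open, the fingers measure 128 mm over their backs; the gripper's body (75 mm by 188 mm) begins 65 mm behind the grasp point.
Start: joints at [-1.335, 0.13, 1.488, -0, 1.523, -0.085], TCP at [0.189, -0.569, 0.219] pointing down, gripper open.
Joint ranges: [-2.96, 2.96], [-0.89, 2.26], [0.02, 2.5], [-1.34, 4.48], [0, 2.73], [-2.66, 2.66]. Speed limits (rad/s): [2.39, 2.39, 2.79, 3.14, 3.14, 3.14].

### API

Orientations are given as a unit quaternion [w, x, y, z].
In Python, from plant import sensors, snapshot, order gives the robot as it stands. The module is installed in compiled form; this text tells all that it offers.
- The arm moves only by the tool servo_tool, never from a script. Its argument "series" is one flat list of numbers, 5 for each row, row after row: the shift along the tool's x, y, z in cm, then the turn about the tool's z in rad, then the finger opening in cm, from 0 to 9.3. A call has 1 to 10 rows; each row shifts and turns the commanded pose from where the row before left it, along the tool's axes as they then stand; what a row does not reach is not made up. A row lasts 1/12 s, in which the tool goes at most 41.7 mm and 7.16 degrees, less where a joint would pass 70% of its speed; a pose out of reach is approached as far as the arm can. A call with a gripper value outside its range is refused whole. The fingers move at their own pace and stop on an object; "force" is the grip in N (left out, the last holds). Time passes only in rows, so rows that do not move let the fingers close. It gives the time, the measured TCP pose, the force, the opening and the grip force at its end, in the units of the state.
- sensors.get_obs(): the state, without advancing time (a new reading comes with each control period).
- snapshot(name): name is "scene" or "top" or "wrist"; returns a dict with "frame" (420x560x3 uint8, red, green, blue), "z_map" (420x560 float32, m along the optical axis (not along the pixel's ray), 0 where there is no reading), "fov_y" (degrees; the focal length in pixels is half the picture's height over the tangent of half this angle, whatever the lens; pixels are square), "cx", "cy" (the principal point, pixels), "xyz" and "rotation" of the camera in the world. Camera axes: x right, y up, looking along -z (the intrinsics and any distortion apply to the point x, -y, -z); pixel columns grow to the right and rows downward; lengths in m; the calibration is good to about 2 mm. A picture is of the moment at which its call begins.
- order.hand_in(): hands the job in; it is judged then, once.
The state is a dict: "clock": time; "q": joint angles; "qd": joint speeds; "joint_torque": joint torques, N m; "position": TCP position; "ee_rot": TCP orientation; "force": force on the tool from outside, world axes, zero at the start; "torque": the same for the moment, N m; "grip_width": finger opening in m; "grip_force": force on a finger pad.
Only numpy, scipy, OpenCV 4.12 (cv2) and the standard library are available. Lean on these libraries where they do the work, as an engineer would, in place of code of your own. Each camera call takes 0.05 s, during which the arm holds its last target. There are 200 camera calls.

## Working session

There is one attempt and no reset: what is moved stays moved. The work goes in short steps, Python scripts to look and compute and a tool call to move; the robot and the scene stay as the last step left them, time stands still between calls to the robot, and variables do not carry over. Pictures are saved under pics/ and viewed, at most 14 in all, crops included, and the job is handed in when it is done.

Besides the shell and the picture viewer there is one more tool, called after "Request:" by a JSON object that holds its "op" and its "data", one argument or row to a line. servo_tool: Moves the arm, as the interface text tells. Its arguments: {"type":"object","properties":{"series":{"type":"array"},"force":{"type":"number"}},"required":["series"]}

```bash
mkdir -p pics; cat > h.py <<'E'
import numpy as np, cv2
from plant import sensors, snapshot, order
def f_of(s): return 210/np.tan(np.radians(s["fov_y"])/2)
def cloud(s):
    z=s["z_map"];f=f_of(s);v,u=np.mgrid[:420,:560]
    R=np.array(s["rotation"])
    if R.size==4:
        from scipy.spatial.transform import Rotation as T
        R=T.from_quat(np.roll(R,-1)).as_matrix()
    P=np.stack([(u-s["cx"])/f*z,-(v-s["cy"])/f*z,-z],-1)@R.T+np.array(s["xyz"])
    P[z==0]=np.nan
    return P
def save(s,n,crop=None,k=1):
    im=s["frame"][:,:,::-1]
    if crop: a,b,c,d=crop; im=im[b:d,a:c]
    cv2.imwrite("pics/"+n+".png",cv2.resize(im,None,fx=k,fy=k,interpolation=cv2.INTER_CUBIC))
E
python3 - <<'E'
from h import *
for n in("scene","top"):
    s=snapshot(n);save(s,n);np.savez(n,**s)
    print(n,{k:s[k] for k in s if k not in("frame","z_map")})
print(sensors.get_obs())
E
```

```text
scene {'fov_y': 45.42236452749349, 'cx': 284.57568970135287, 'cy': 212.46436315545756, 'xyz': array([-0.55749838,  0.53328727,  1.06351778]), 'rotation': array([-0.48889041, -0.22452077,  0.36885661,  0.75797189])}
top {'fov_y': 50.17661088543215, 'cx': 281.3598530140205, 'cy': 208.68991287931092, 'xyz': array([0.31383527, 0.00438049, 1.180329  ]), 'rotation': array([-0.70154233, -0.07371488,  0.07606999,  0.70471117])}
{'clock': 0.1, 'q': array([-1.33540523e+00,  1.31071689e-01,  1.48916122e+00,  2.56282019e-06,
        1.52299665e+00, -8.53838388e-02]), 'qd': array([ 0.00247768, -0.00244791, -0.00124621,  0.00082901, -0.00103497,
       -0.00137583]), 'joint_torque': array([ 1.54609421e-03, -5.61340213e+01, -4.93096447e+01,  7.70279369e-02,
        2.91457580e-02, -4.26152621e-05]), 'position': array([ 0.18909379, -0.56888919,  0.21770571]), 'ee_rot': array([-8.16249063e-04,  9.87165158e-01,  1.59700598e-01, -6.00531977e-05]), 'force': array([ 0.23544216, -1.62570828, -0.21373501]), 'torque': array([ 0.01292156, -0.03097952,  0.02414556]), 'grip_force': 0.0, 'grip_width': 0.09329028827463214}
```

View pics/scene.png

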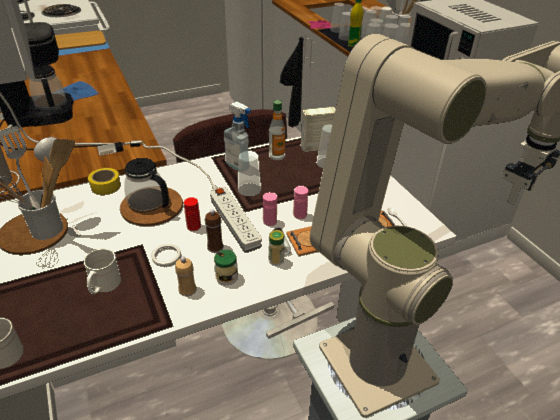

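View pics/top.png

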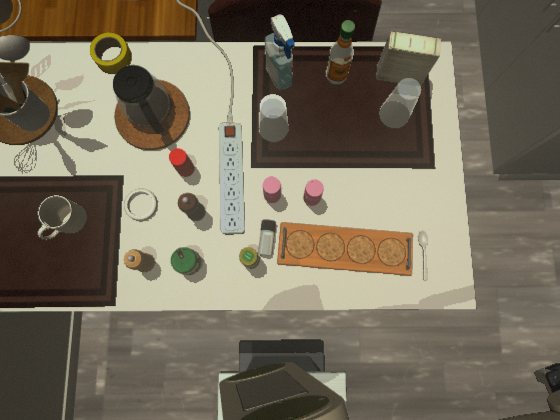

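Top view: the four are the pale mill (133,260), dark mill (190,206), squat green-lid jar (184,261) and spice jar with green cap (248,257). The look-alikes are pink jars (272,190) and (314,192) and a red shaker (180,161). The toothpick jar (267,238) lies at the left (+y) end and the spoon (424,255) at the right. So squat→A, spice→B, low mill→C, high mill→D.

```bash
python3 - <<'E'
from h import *
s=dict(np.load("top.npz"));P=cloud(s);C=dict(np.load("scene.npz"));
save(s,"topcrop",(110,140,440,290),2.4)
Q=cloud(C)
print("table z top",np.nanmedian(P[285:300,200:300,2]),"scene",np.nanmedian(Q[285:300,130:150,2]))
# objects: cluster points above table in each view
for nm,p in(("top",P),("scene",Q)):
  m=((p[...,2]>0.035)&(p[...,0]>0.2)&(p[...,0]<0.85)&(abs(p[...,1])<0.6)&(p[...,2]<.3)).astype(np.uint8)
  n,l,st,c=cv2.connectedComponentsWithStats(m)
  for i in range(1,n):
    if st[i,4]<60: continue
    q=p[l==i];h=np.percentile(q[:,2],97);t=q[q[:,2]>h-.012]
    print(nm,c[i].round(),st[i,4],"h",h.round(3),"topxy",((t.min(0)+t.max(0))/2).round(3)[:2],"ext",(q.max(0)-q.min(0)).round(3))
# cork spots / board
hsv=cv2.cvtColor(s["frame"],cv2.COLOR_RGB2HSV)
reg=P[215:285,270:425]
f=s["frame"][215:285,270:425].astype(int)
b=((f[...,0]-f[...,2]>60)).astype(np.uint8)
pts=np.argwhere(b)[:,::-1]+[270,215]
cn=max(cv2.findContours(b,0,1)[0],key=cv2.contourArea);r=cv2.minAreaRect(cn);print(r)
bx=cv2.boxPoints(r)+[270,215]
from scipy.spatial.transform import Rotation as T
def ray(u,v,z,s=s):
    F=f_of(s);d=T.from_quat(np.roll(s["rotation"],-1)).as_matrix()@np.array([(u-s["cx"])/F,-(v-s["cy"])/F,-1]);o=s["xyz"];return o+d*(z-o[2])/d[2]
W=np.array([ray(u,v,.012) for u,v in bx]);print(W.round(3),W.mean(0).round(4))
for u,v in[(300,244),(330,247),(361,250),(392,252),(267,238),(424,255)]:print(u,v,ray(u,v,.012).round(3))
E
```

```text
table z top -0.0010179282371263199 scene 0.002477062310941802
top [19. 72.] 229 h 0.299 topxy [0.819 0.573] ext [0.016 0.054 0.068]
top [141. 105.] 1775 h 0.163 topxy [0.824 0.37 ] ext [0.092 0.122 0.132]
top [401. 102.] 1012 h 0.156 topxy [ 0.829 -0.318] ext [0.051 0.073 0.123]
top [273. 115.] 1036 h 0.145 topxy [0.799 0.02 ] ext [0.073 0.076 0.113]
top [231. 177.] 2627 h 0.049 topxy [0.66  0.133] ext [0.324 0.075 0.02 ]
top [180. 160.] 411 h 0.108 topxy [0.681 0.261] ext [0.046 0.045 0.075]
top [272. 188.] 359 h 0.108 topxy [0.607 0.024] ext [0.046 0.044 0.074]
top [313. 191.] 367 h 0.109 topxy [ 0.6   -0.082] ext [0.046 0.045 0.075]
top [190. 205.] 438 h 0.146 topxy [0.561 0.228] ext [0.045 0.046 0.117]
top [ 58. 214.] 932 h 0.096 topxy [0.537 0.559] ext [0.103 0.082 0.065]
top [266. 236.] 168 h 0.041 topxy [0.488 0.04 ] ext [0.086 0.031 0.008]
top [185. 260.] 638 h 0.087 topxy [0.425 0.24 ] ext [0.064 0.063 0.055]
top [249. 257.] 328 h 0.108 topxy [0.43  0.081] ext [0.044 0.044 0.072]
top [136. 260.] 431 h 0.125 topxy [0.424 0.357] ext [0.048 0.045 0.095]
scene [324. 143.] 265 h 
[... 651 characters left out ...]
ne [276. 243.] 427 h 0.108 topxy [0.432 0.081] ext [0.125 0.079 0.076]
scene [101. 267.] 1004 h 0.097 topxy [0.536 0.559] ext [0.107 0.082 0.065]
scene [225. 263.] 564 h 0.087 topxy [0.424 0.24 ] ext [0.067 0.065 0.055]
scene [184. 272.] 469 h 0.124 topxy [0.419 0.357] ext [0.046 0.049 0.094]
((75.62741088867188, 33.12786865234375), (134.66212463378906, 42.08191680908203), 4.864514350891113)
[[ 0.42   0.013  0.012]
 [ 0.531  0.003  0.012]
 [ 0.499 -0.351  0.012]
 [ 0.389 -0.334  0.012]] [ 0.4599 -0.1674  0.012 ]
300 244 [ 0.471 -0.049  0.012]
330 247 [ 0.462 -0.127  0.012]
361 250 [ 0.454 -0.208  0.012]
392 252 [ 0.449 -0.289  0.012]
267 238 [0.487 0.038 0.012]
424 255 [ 0.44  -0.372  0.012]
```

View pics/topcrop.png

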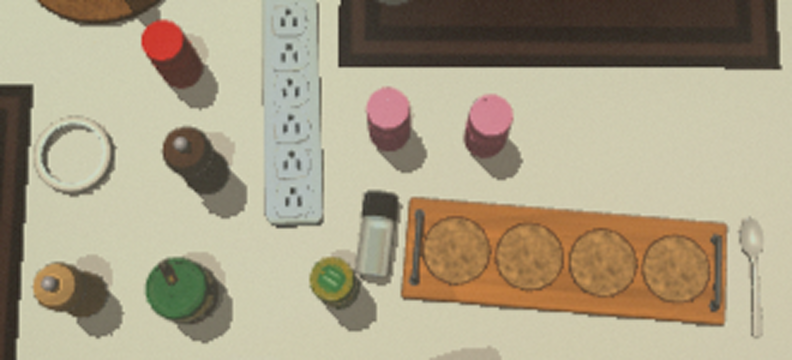

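Pixels again: the candidates for the spice jar are green cap (249,257), pink (272,188), pink (313,191) and red (180,160). Only the green-capped one at (249,257) fits the description, and the enlarged crop confirms it. Next I'll write a small planning helper and fix the spot centres.

```bash
cat > plan.py <<'E'
import sys,numpy as np
from plant import sensors
from scipy.spatial.transform import Rotation as T
def plan(o,x,y,z,psi,n):
    p=np.array(o["position"]);R=T.from_quat(np.roll(o["ee_rot"],-1)).as_matrix()
    ps=np.arctan2(R[1,0],R[0,0]);d=(np.array([x,y,z])-p)/n;dt=round(-(psi-ps)/n,3)
    out=[]
    for i in range(n):
        a=ps-dt*i;c,s=np.cos(a),np.sin(a)
        out.append([round(100*(c*d[0]+s*d[1]),2),round(100*(s*d[0]-c*d[1]),2),round(-100*d[2],2),dt])
    return ps,out
if __name__=="__main__":
    o=sensors.get_obs();a=list(map(float,sys.argv[1:5]));ps,r=plan(o,*a,int(sys.argv[5]))
    print("pos",o["position"].round(4),"psi",round(ps,3),"clock",round(o["clock"],2),"grip",round(o["grip_width"],4))
    for k in r: print(k)
E
python3 plan.py .42 -.25 .28 1.48 11
python3 - <<'E'
from h import *
from scipy.spatial.transform import Rotation as T
s=dict(np.load("top.npz"))
f=s["frame"].astype(int);R0=T.from_quat(np.roll(s["rotation"],-1)).as_matrix();F=f_of(s)
hsv=cv2.cvtColor(s["frame"],cv2.COLOR_RGB2HSV)
print([hsv[v,u] for u,v in((300,244),(330,247),(315,232),(345,234),(361,250))])
g=hsv[...,1].astype(np.float32)
sp=[]
for u,v in[(300,244),(330,247),(361,250),(392,252)]:
    w=hsv[v-22:v+22,u-22:u+22]
    sat=w[...,1]; t,m=cv2.threshold(sat,0,1,cv2.THRESH_BINARY_INV+cv2.THRESH_OTSU)
    yy,xx=np.mgrid[-22:22,-22:22];m[(xx**2+yy**2)>17.5**2]=0
    m=cv2.morphologyEx(m,cv2.MORPH_OPEN,np.ones((3,3)))
    c=max(cv2.findContours(m,0,1)[0],key=cv2.contourArea);e=cv2.minEnclosingCircle(c);M=cv2.moments(c)
    for cc in (e[0],(M["m10"]/M["m00"],M["m01"]/M["m00"])):
        U,V=cc[0]+u-22,cc[1]+v-22
        d=R0@np.array([(U-s["cx"])/F,-(V-s["cy"])/F,-1]);print(t,e[1],(s["xyz"]+d*(.012-s["xyz"][2])/d[2]).round(4))
E
```

```text
pos [ 0.1891 -0.5689  0.2177] psi 0.321 clock 0.1 grip 0.0933
[np.float64(2.91), np.float64(-2.09), np.float64(-0.57), np.float64(-0.105)]
[np.float64(3.11), np.float64(-1.77), np.float64(-0.57), np.float64(-0.105)]
[np.float64(3.28), np.float64(-1.44), np.float64(-0.57), np.float64(-0.105)]
[np.float64(3.41), np.float64(-1.09), np.float64(-0.57), np.float64(-0.105)]
[np.float64(3.51), np.float64(-0.72), np.float64(-0.57), np.float64(-0.105)]
[np.float64(3.56), np.float64(-0.35), np.float64(-0.57), np.float64(-0.105)]
[np.float64(3.58), np.float64(0.02), np.float64(-0.57), np.float64(-0.105)]
[np.float64(3.56), np.float64(0.4), np.float64(-0.57), np.float64(-0.105)]
[np.float64(3.5), np.float64(0.77), np.float64(-0.57), np.float64(-0.105)]
[np.float64(3.4), np.float64(1.13), np.float64(-0.57), np.float64(-0.105)]
[np.float64(3.26), np.float64(1.48), np.float64(-0.57), np.float64(-0.105)]
[array([ 16, 143, 185], dtype=uint8), array([ 16, 141, 175], dtype=uint8), array([ 14, 161, 169], dtype=uint8), array([ 14, 170, 176], dtype=uint8), array([ 16, 143, 182], dtype=uint8)]Traceback (most recent call last):
  File "<stdin>", line 14, in <module>
ValueError: max() iterable argument is empty
```

Request:
{"op": "servo_tool", "data": {
  "series": [2.9, -2.1, -0.6, -0.105, 9.3, 3.1, -1.8, -0.6, -0.105, 9.3, 3.3, -1.4, -0.6, -0.105, 9.3, 3.4, -1.1, -0.6, -0.105, 9.3, 3.5, -0.7, -0.6, -0.105, 9.3, 3.55, -0.35, -0.6, -0.105, 9.3, 3.6, 0, -0.6, -0.105, 9.3, 3.55, 0.4, -0.6, -0.105, 9.3, 3.5, 0.8, -0.6, -0.105, 9.3, 3.4, 1.1, -0.6, -0.105, 9.3]
}}

```text
clock: 0.93
position: [0.3996, -0.2777, 0.2786]
ee_rot: [-0.0, 0.773, 0.635, -0.0]
force: [2.0, -0.6, 0.1]
grip_width: 0.093
grip_force: 0.0
```

```bash
sed -i 's/for k in r: print(k)/print(*[" ".join("%g"%v for v in k) for k in r],sep="\\n")/' plan.py; python3 plan.py .42 -.16 .32 1.48 4
```

```text
pos [ 0.3996 -0.2777  0.2786] psi 1.376 clock 0.93 grip 0.093
2.98 -0.07 -1.03 -0.026
2.99 0.01 -1.03 -0.026
2.98 0.09 -1.03 -0.026
2.98 0.16 -1.03 -0.026
```

Request:
{"op": "servo_tool", "data": {
  "series": [3.0, 0, -1.0, -0.026, 9.3, 3.0, 0, -1.0, -0.026, 9.3, 3.0, 0.1, -1.0, -0.026, 9.3, 3.0, 0.2, -1.0, -0.026, 9.3, 0, 0, 0, 0, 9.3, 0, 0, 0, 0, 9.3]
}}

```text
clock: 1.43
position: [0.4217, -0.1603, 0.3192]
ee_rot: [0.001, 0.739, 0.673, 0.0]
force: [0.2, -1.0, -0.3]
grip_width: 0.0931
grip_force: 0.0
```

```bash
python3 - <<'E'
from h import *
s=snapshot("wrist");save(s,"w1");np.savez("w1",**s);print(s["xyz"],s["rotation"],s["fov_y"],s["cx"],s["cy"])
o=sensors.get_obs();print(o["position"],o["ee_rot"])
E
```

```text
[ 0.42829835 -0.08743664  0.48389177] [ 0.99003875 -0.13276473  0.00587808 -0.04649993] 58.707741305659866 277.4278137657021 210.29436858380436
[ 0.42124606 -0.16117751  0.31845976] [ 1.25476177e-04  7.39813398e-01  6.72812078e-01 -1.65869002e-04]
```

View pics/w1.png

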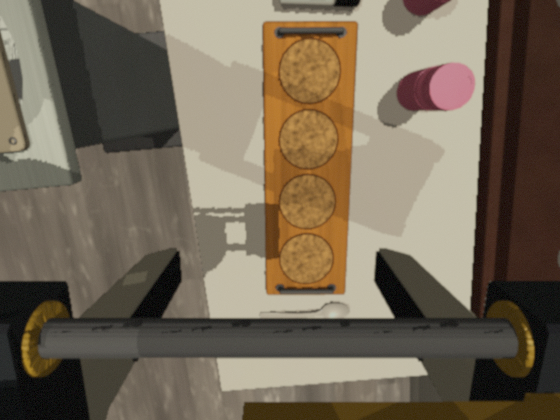

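The wrist view shows spots A (310,70), B (308,138), C (306,202) and D (306,258), with the spoon beyond D.

```bash
python3 - <<'E'
from h import *
from scipy.spatial.transform import Rotation as T
s=dict(np.load("w1.npz"));R0=T.from_quat(np.roll(s["rotation"],-1)).as_matrix();F=f_of(s)
hsv=cv2.cvtColor(cv2.GaussianBlur(s["frame"],(5,5),0),cv2.COLOR_RGB2HSV)
sp=[]
for u,v in[(310,70),(308,138),(306,202),(306,258)]:
    w=hsv[v-36:v+36,u-36:u+36,1];t=(np.median(w[26:46,26:46])+np.median(hsv[20:290,270:350,1][hsv[20:290,270:350,1]>200]))/2
    m=(w<t).astype(np.uint8);yy,xx=np.mgrid[-36:36,-36:36];m[xx**2+yy**2>34**2]=0
    m=cv2.morphologyEx(cv2.morphologyEx(m,cv2.MORPH_CLOSE,np.ones((5,5))),cv2.MORPH_OPEN,np.ones((7,7)))
    c=cv2.convexHull(max(cv2.findContours(m,0,1)[0],key=cv2.contourArea));e=cv2.fitEllipse(c)
    U,V=e[0][0]+u-36,e[0][1]+v-36
    d=R0@np.array([(U-s["cx"])/F,-(V-s["cy"])/F,-1]);q=s["xyz"]+d*(.012-s["xyz"][2])/d[2];sp.append(q);print(t,e[1],U,V,q.round(4))
sp=np.array(sp);d=np.polyfit([120,40,-40,-120],sp,1)*1;print(sp.mean(0),d[0]*80,np.arctan2(d[0][0],d[0][1]))
P=cloud(s);print("table z",np.nanmedian(P[150:250,360:370,2]),"board",np.nanmedian(P[50:230,300:315,2]))
E
python3 plan.py .56 .228 .27 1.48 11
```

```text
pos [ 0.4212 -0.1612  0.3185] psi 1.476 clock 1.48 grip 0.093
3.64 0.92 0.44 -0
3.64 0.92 0.44 -0
3.64 0.92 0.44 -0
3.64 0.92 0.44 -0
3.64 0.92 0.44 -0
3.64 0.92 0.44 -0
3.64 0.92 0.44 -0
3.64 0.92 0.44 -0
3.64 0.92 0.44 -0
3.64 0.92 0.44 -0
3.64 0.92 0.44 -0
  return _methods._mean(a, axis=axis, dtype=dtype,
  ret = ret.dtype.type(ret / rcount)
Traceback (most recent call last):
ValueError: max() iterable argument is empty
```

```bash
python3 - <<'E'
from h import *
from scipy.spatial.transform import Rotation as T
s=dict(np.load("w1.npz"));R0=T.from_quat(np.roll(s["rotation"],-1)).as_matrix();F=f_of(s)
lab=cv2.cvtColor(cv2.GaussianBlur(s["frame"],(3,3),0),cv2.COLOR_RGB2HSV).astype(np.float32)
lab=cv2.cvtColor(cv2.GaussianBlur(s["frame"],(3,3),0),cv2.COLOR_RGB2LAB).astype(np.float32)
sp=[]
for u,v,r in[(310,70,31),(308,138,29),(306,202,28),(306,258,27)]:
    w=lab[v-38:v+38,u-38:u+38];yy,xx=np.mgrid[-38:38,-38:38];rr=np.hypot(xx,yy)
    ca=np.median(w[rr<15],0);bo=np.median(lab[v-25:v+26,[275,276,277,338,339,340]].reshape(-1,3),0)
    m=((w-(ca+bo)/2)@((ca-bo)/np.array([3,1,1]))>0).astype(np.uint8);m[rr>r+4]=0
    m=cv2.morphologyEx(cv2.morphologyEx(m,cv2.MORPH_CLOSE,np.ones((5,5))),cv2.MORPH_OPEN,np.ones((7,7)))
    c=cv2.convexHull(max(cv2.findContours(m,0,1)[0],key=cv2.contourArea));e=cv2.fitEllipse(c)
    U,V=e[0][0]+u-38,e[0][1]+v-38
    d=R0@np.array([(U-s["cx"])/F,-(V-s["cy"])/F,-1]);q=s["xyz"]+d*(.012-s["xyz"][2])/d[2];sp.append(q);print(ca,bo,e[1],U,V,q.round(4))
sp=np.array(sp);d=np.polyfit([1.5,.5,-.5,-1.5],sp,1);print(sp.mean(0),d[0],np.arctan2(d[0][0],d[0][1]))
for k in(1.5,.5,-.5,-1.5):print((d[1]+d[0]/np.linalg.norm(d[0])*.08*k).round(4))
P=cloud(s);print("table z",np.nanmedian(P[150:250,360:370,2]),"board",np.nanmedian(P[50:230,300:315,2]))
E
```

```text
[139. 137. 164.] [131. 145. 172.] (59.665428161621094, 63.34897994995117) 309.3273162841797 70.41884994506836 [ 0.4704 -0.0477  0.012 ]
[138. 138. 164.] [126.5 145.  171. ] (55.8219108581543, 56.66746139526367) 308.1133918762207 138.66419219970703 [ 0.4633 -0.1273  0.012 ]
[125. 137. 162.] [117. 144. 169.] (53.00740051269531, 54.82366943359375) 306.90821838378906 201.2564353942871 [ 0.4559 -0.2072  0.012 ]
[138. 138. 164.] [134. 145. 173.] (54.02830505371094, 56.00343704223633) 305.05503845214844 259.4032859802246 [ 0.4475 -0.2882  0.012 ]
[ 0.45926892 -0.1676111   0.012     ] [0.00762952 0.08011745 0.        ] 0.09494282055027507
[ 0.4706 -0.0482  0.012 ]
[ 0.4631 -0.1278  0.012 ]
[ 0.4555 -0.2074  0.012 ]
[ 0.4479 -0.2871  0.012 ]
table z -0.0012899168748991552 board 0.01157522030318886
```

Request:
{"op": "servo_tool", "data": {
  "series": [3.65, 0.9, 0.4, 0, 9.3, 3.65, 0.9, 0.4, 0, 9.3, 3.65, 0.9, 0.4, 0, 9.3, 3.65, 0.9, 0.4, 0, 9.3, 3.65, 0.9, 0.4, 0, 9.3, 3.65, 0.9, 0.4, 0, 9.3, 3.65, 0.9, 0.4, 0, 9.3, 3.65, 0.9, 0.4, 0, 9.3, 0, 0, 0, 0, 9.3, 0, 0, 0, 0, 9.3]
}}

```text
clock: 2.32
position: [0.5207, 0.1226, 0.2845]
ee_rot: [-0.001, 0.74, 0.673, -0.002]
force: [0.0, -0.8, -0.3]
grip_width: 0.0927
grip_force: 0.0
```

```bash
python3 - <<'E'
from h import *
s=snapshot("wrist");save(s,"w2");np.savez("w2",**s)
p=cloud(s)
m=((p[...,2]>0.035)&(p[...,0]>0.3)&(p[...,0]<0.8)&(p[...,1]<0.5)&(p[...,2]<.16)).astype(np.uint8)
n,l,st,c=cv2.connectedComponentsWithStats(m)
for i in range(1,n):
    if st[i,4]<100: continue
    q=p[l==i];h=np.percentile(q[:,2],97);t=q[q[:,2]>h-.012]
    print(c[i].round(),st[i,4],"h",h.round(3),"topxy",((t.min(0)+t.max(0))/2).round(4)[:2],"ext",(q.max(0)-q.min(0)).round(3))
E
python3 plan.py .56 .228 .27 1.48 3
```

```text
[439.  22.] 3165 h 0.106 topxy [0.6815 0.2545] ext [0.046 0.044 0.072]
[168.  70.] 4547 h 0.085 topxy [0.4246 0.2406] ext [0.064 0.066 0.051]
[313.  64.] 2908 h 0.148 topxy [0.5606 0.228 ] ext [0.048 0.048 0.115]
[396. 156.] 15805 h 0.047 topxy [0.6484 0.1319] ext [0.303 0.075 0.016]
[197. 230.] 2383 h 0.106 topxy [0.4307 0.0806] ext [0.046 0.046 0.072]
[527. 245.] 4108 h 0.13 topxy [0.7714 0.0301] ext [0.04  0.072 0.104]
[360. 262.] 1813 h 0.105 topxy [0.599  0.0247] ext [0.044 0.045 0.071]
[257. 249.] 712 h 0.038 topxy [0.4876 0.0383] ext [0.089 0.026 0.004]
[367. 369.] 945 h 0.105 topxy [ 0.5983 -0.0874] ext [0.045 0.036 0.023]
pos [0.5207 0.1215 0.2852] psi 1.475 clock 2.37 grip 0.093
3.66 0.96 0.51 -0.002
3.66 0.97 0.51 -0.002
3.65 0.98 0.51 -0.002
```

View pics/w2.png

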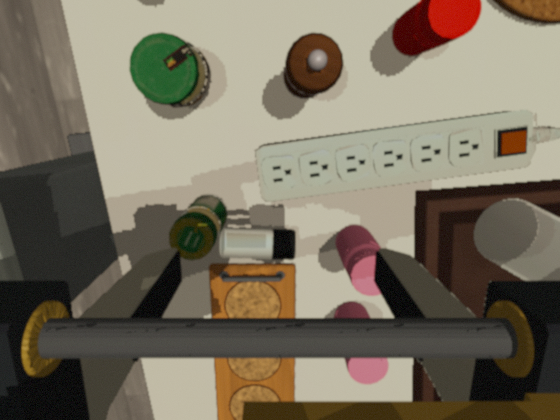

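The wrist view shows the dark mill at (315,62), the squat jar at (167,68), the spice jar at (197,230) and the toothpick jar at (257,245). Positions agree with the top and scene views. Next I'll centre over the dark mill and descend.

Request:
{"op": "servo_tool", "data": {
  "series": [3.65, 1.0, 0.5, 0, 9.3, 3.65, 1.0, 0.5, 0, 9.3, 3.65, 1.0, 0.5, 0, 9.3, 0, 0, 0, 0, 9.3, 0, 0, 0, 0, 9.3]
}}

```text
clock: 2.78
position: [0.5614, 0.2276, 0.27]
ee_rot: [-0.0, 0.74, 0.672, -0.001]
force: [0.2, -0.7, -0.4]
grip_width: 0.0929
grip_force: 0.0
```

```bash
python3 plan.py .561 .228 .068 1.476 8
```

```text
pos [0.5614 0.2276 0.27  ] psi 1.475 clock 2.78 grip 0.0929
0 -0 2.53 -0
0 -0 2.53 -0
0 -0 2.53 -0
0 -0 2.53 -0
0 -0 2.53 -0
0 -0 2.53 -0
0 -0 2.53 -0
0 -0 2.53 -0
```

Request:
{"op": "servo_tool", "data": {
  "series": [0, 0, 3.0, 0, 9.3, 0, 0, 3.0, 0, 9.3, 0, 0, 3.0, 0, 9.3, 0, 0, 3.0, 0, 9.3, 0, 0, 3.0, 0, 9.3, 0, 0, 2.5, 0, 9.3, 0, 0, 1.8, 0, 9.3, 0, 0, 0.9, 0, 9.3, 0, 0, 0, 0, 9.3]
}}

```text
clock: 3.53
position: [0.56, 0.2258, 0.0677]
ee_rot: [-0.001, 0.741, 0.671, -0.002]
force: [-0.2, -0.2, 0.5]
grip_width: 0.0929
grip_force: 0.0
```

Request:
{"op": "servo_tool", "data": {
  "series": [0, 0, 0, 0, 4.0, 0, 0, 0, 0, 4.0, 0, 0, 0, 0, 4.0, 0, 0, 0, 0, 4.0, 0, 0, 0, 0, 4.0, 0, 0, 0, 0, 4.0, 0, 0, 0, 0, 4.0, 0, 0, 0, 0, 4.0],
  "force": 20
}}

```text
clock: 4.2
position: [0.5613, 0.2287, 0.0698]
ee_rot: [0.0, 0.74, 0.672, 0.0]
force: [-0.7, -0.3, 1.6]
grip_width: 0.0482
grip_force: 20.0
```

Request:
{"op": "servo_tool", "data": {
  "series": [0, 0, -0.5, 0, 4.0, 0, 0, -1.0, 0, 4.0, 0, 0, -1.5, 0, 4.0, 0, 0, 0, 0, 4.0, 0, 0, 0, 0, 4.0],
  "force": 25
}}

```text
clock: 4.62
position: [0.5623, 0.2288, 0.1011]
ee_rot: [0.001, 0.74, 0.672, 0.001]
force: [0.3, 0.1, -2.8]
grip_width: 0.0483
grip_force: 25.0
```

```bash
python3 - <<'E'
from h import *
o=sensors.get_obs();print(o["position"],o["force"],o["grip_width"])
s=snapshot("scene");save(s,"s2",(150,170,270,290),5)
E
```

```text
[0.56227338 0.22884473 0.10112898] [ 0.27975229  0.14750224 -2.82651069] 0.04827693331057377
```

View pics/s2.png

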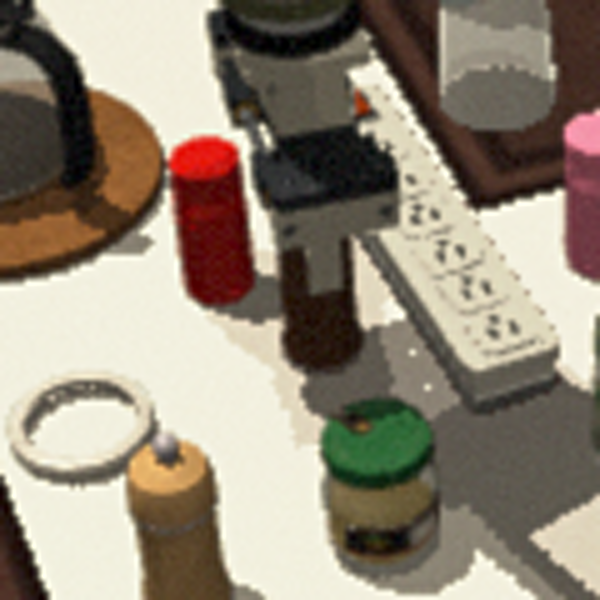

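The mill is lifted and upright (crop centre 320,310). I'll raise it and carry it to D.

Request:
{"op": "servo_tool", "data": {
  "series": [0, 0, -2.0, 0, 4.0, 0, 0, -3.5, 0, 4.0, 0, 0, -3.5, 0, 4.0, -1.0, -0.2, -3.0, 0, 4.0, -2.0, -0.3, -2.5, 0, 4.0, -3.0, -0.4, -1.0, 0, 4.0, -3.5, -0.5, 0, 0, 4.0, -3.5, -0.5, 0, 0, 4.0, -3.5, -0.5, 0, 0, 4.0, -3.5, -0.5, 0, 0, 4.0]
}}

```text
clock: 5.5
position: [0.5121, 0.0309, 0.2536]
ee_rot: [-0.0, 0.74, 0.673, -0.0]
force: [1.8, -0.2, -2.5]
grip_width: 0.0483
grip_force: 25.0
```

```bash
python3 plan.py .4479 -.2871 .25 1.476 10
```

```text
pos [0.5121 0.0309 0.2536] psi 1.475 clock 5.5 grip 0.0483
-3.23 -0.34 0.04 -0
-3.23 -0.34 0.04 -0
-3.23 -0.34 0.04 -0
-3.23 -0.34 0.04 -0
-3.23 -0.34 0.04 -0
-3.23 -0.34 0.04 -0
-3.23 -0.34 0.04 -0
-3.23 -0.34 0.04 -0
-3.23 -0.34 0.04 -0
-3.23 -0.34 0.04 -0
```

Request:
{"op": "servo_tool", "data": {
  "series": [-3.5, -0.35, 0, 0, 4.0, -3.5, -0.35, 0, 0, 4.0, -3.5, -0.35, 0, 0, 4.0, -3.5, -0.35, 0, 0, 4.0, -3.5, -0.35, 0, 0, 4.0, -3.5, -0.35, 0, 0, 4.0, -3.0, -0.3, 0, 0, 4.0, -2.0, -0.3, 0, 0, 4.0, -1.0, -0.2, 0, 0, 4.0, 0, 0, 0, 0, 4.0]
}}

```text
clock: 6.33
position: [0.4575, -0.2352, 0.2537]
ee_rot: [-0.001, 0.741, 0.671, -0.0]
force: [0.1, 0.1, -2.0]
grip_width: 0.0484
grip_force: 25.0
```

Request:
{"op": "servo_tool", "data": {
  "series": [0, 0, 0, 0, 4.0]
}}

```text
clock: 6.42
position: [0.4583, -0.2332, 0.254]
ee_rot: [-0.001, 0.741, 0.672, 0.0]
force: [-0.0, 0.9, -3.4]
grip_width: 0.0484
grip_force: 25.0
```

```bash
python3 - <<'E'
from h import *
s=snapshot("wrist");save(s,"w3")
s=snapshot("top");P=cloud(s);save(s,"t3",(250,150,470,290),3)
E
python3 plan.py .4479 -.2871 .081 1.476 1
```

```text
pos [ 0.4588 -0.2324  0.2544] psi 1.476 clock 6.52 grip 0.0483
-5.55 -0.56 17.34 -0
```

View pics/w3.png

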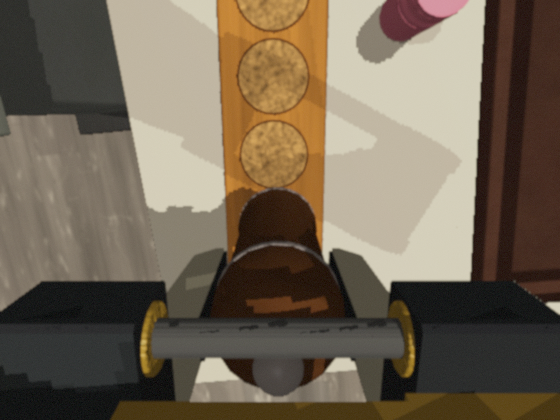

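The mill hangs straight in the fingers (head at 280,300), with spot C at (274,152) and B at (272,75).

Request:
{"op": "servo_tool", "data": {
  "series": [-2.0, -0.2, 0, 0, 4.0, -2.0, -0.2, 0, 0, 4.0, -1.5, -0.15, 0, 0, 4.0, 0, 0, 3.0, 0, 4.0, 0, 0, 3.0, 0, 4.0, 0, 0, 3.0, 0, 4.0, 0, 0, 3.0, 0, 4.0, 0, 0, 2.0, 0, 4.0, 0, 0, 0, 0, 4.0, 0, 0, 0, 0, 4.0]
}}

```text
clock: 7.35
position: [0.4475, -0.2862, 0.1138]
ee_rot: [-0.001, 0.74, 0.673, -0.0]
force: [0.2, -1.0, -1.8]
grip_width: 0.0483
grip_force: 25.0
```

```bash
python3 - <<'E'
from h import *
for i in range(4):
    s=snapshot("top");o=sensors.get_obs();print(o["position"].round(4),o["force"].round(1))
E
python3 plan.py .4479 -.2871 .081 1.476 1
```

```text
[ 0.4485 -0.2873  0.1157] [-0.2 -0.3 -1.5]
[ 0.4491 -0.2881  0.1167] [ 0.3 -0.8 -2. ]
[ 0.4493 -0.2884  0.1171] [ 0.4 -0.7 -2. ]
[ 0.4493 -0.2887  0.1172] [-1.  -0.5 -1.9]
pos [ 0.4493 -0.2887  0.1172] psi 1.475 clock 7.55 grip 0.0481
0.14 -0.15 3.62 -0.001
```

Request:
{"op": "servo_tool", "data": {
  "series": [0.15, -0.15, 1.5, 0, 4.0, 0, 0, 1.0, 0, 4.0, 0, 0, 0.5, 0, 4.0, 0, 0, 0.2, 0, 4.0, 0, 0, 0, 0, 4.0, 0, 0, 0, 0, 4.0, 0, 0, 0, 0, 4.0]
}}

```text
clock: 8.13
position: [0.4467, -0.2867, 0.0833]
ee_rot: [0.0, 0.74, 0.672, 0.0]
force: [0.5, -0.8, -3.0]
grip_width: 0.0486
grip_force: 25.0
```

Request:
{"op": "servo_tool", "data": {
  "series": [0, 0, 0.15, 0, 4.0, 0, 0, 0, 0, 4.0, 0, 0, 0, 0, 4.0]
}}

```text
clock: 8.38
position: [0.4468, -0.2868, 0.0818]
ee_rot: [0.001, 0.74, 0.672, 0.0]
force: [0.1, -0.7, 1.2]
grip_width: 0.0482
grip_force: 25.0
```

Request:
{"op": "servo_tool", "data": {
  "series": [0, 0, 0.15, 0, 4.0, 0, 0, 0, 0, 4.0, 0, 0, 0, 0, 4.0]
}}

```text
clock: 8.63
position: [0.447, -0.2871, 0.0817]
ee_rot: [0.001, 0.74, 0.672, -0.0]
force: [-3.8, 3.2, 12.5]
grip_width: 0.0482
grip_force: 25.0
```

Contact felt. Release and rise.

Request:
{"op": "servo_tool", "data": {
  "series": [0, 0, -0.15, 0, 5.5, 0, 0, 0, 0, 6.5, 0, 0, 0, 0, 8.0, 0, 0, 0, 0, 9.3, 0, 0, 0, 0, 9.3, 0, 0, -2, 0, 9.3, 0, 0, -3, 0, 9.3, 0, 0, -3.5, 0, 9.3, 0, 0, -3.5, 0, 9.3, 0, 0, -3.5, 0, 9.3]
}}

```text
clock: 9.47
position: [0.446, -0.286, 0.2373]
ee_rot: [-0.0, 0.74, 0.672, -0.0]
force: [0.1, -0.6, -0.2]
grip_width: 0.0928
grip_force: 0.0
```

```bash
python3 plan.py .424 .357 .26 1.476 18|tail -2
```

```text
3.54 -0.46 -0.13 -0
3.54 -0.46 -0.13 -0
```

Request:
{"op": "servo_tool", "data": {
  "series": [2.5, -0.3, -0.3, 0, 9.3, 3.5, -0.45, -0.3, 0, 9.3, 3.5, -0.45, -0.3, 0, 9.3, 3.5, -0.45, -0.3, 0, 9.3, 3.5, -0.45, -0.3, 0, 9.3, 3.5, -0.45, 0, 0, 9.3, 3.5, -0.45, 0, 0, 9.3, 3.5, -0.45, 0, 0, 9.3, 3.5, -0.45, 0, 0, 9.3, 3.5, -0.45, 0, 0, 9.3]
}}

```text
clock: 10.3
position: [0.4352, 0.0579, 0.2511]
ee_rot: [0.0, 0.74, 0.672, 0.0]
force: [-0.4, -0.1, -0.3]
grip_width: 0.0929
grip_force: 0.0
```

Request:
{"op": "servo_tool", "data": {
  "series": [3.5, -0.45, 0, 0, 9.3, 3.5, -0.45, 0, 0, 9.3, 3.5, -0.45, 0, 0, 9.3, 3.5, -0.45, 0, 0, 9.3, 3.5, -0.45, 0, 0, 9.3, 3.0, -0.4, 0, 0, 9.3, 0, 0, 0, 0, 9.3, 0, 0, 0, 0, 9.3, 0, 0, 0, 0, 9.3]
}}

```text
clock: 11.05
position: [0.4287, 0.2626, 0.2508]
ee_rot: [0.0, 0.74, 0.673, -0.0]
force: [0.4, -0.2, 0.5]
grip_width: 0.0934
grip_force: 0.0
```

```bash
cat > look.py <<'E'
from h import *
import sys
s=snapshot(sys.argv[1]);save(s,sys.argv[2])
p=cloud(s)
m=((p[...,2]>0.035)&(p[...,0]>0.3)&(p[...,0]<0.65)&(p[...,1]<0.45)&(p[...,2]<.17)).astype(np.uint8)
n,l,st,c=cv2.connectedComponentsWithStats(m)
for i in range(1,n):
    if st[i,4]<100: continue
    q=p[l==i];h=np.percentile(q[:,2],97)
    for a,b in((.0,.016),(.03,.06)):
        t=q[(q[:,2]<h-a)&(q[:,2]>h-b)] if a else q[q[:,2]>h-b]
        if len(t)>10:print(c[i].round(),st[i,4],"h",h.round(3),"xy",((t.min(0)+t.max(0))/2).round(4)[:2],"ext",(t.max(0)-t.min(0)).round(3))
E
python3 look.py wrist w4; python3 plan.py .421 .357 .26 1.476 3
```

```text
[263.  82.] 2908 h 0.126 xy [0.4258 0.3573] ext [0.026 0.028 0.018]
[263.  82.] 2908 h 0.126 xy [0.4253 0.3569] ext [0.048 0.048 0.015]
[275. 209.] 3974 h 0.085 xy [0.4245 0.241 ] ext [0.063 0.063 0.015]
[275. 209.] 3974 h 0.085 xy [0.4247 0.2569] ext [0.066 0.035 0.019]
[463. 276.] 2481 h 0.045 xy [0.6111 0.1318] ext [0.078 0.064 0.012]
[366. 295.] 1508 h 0.045 xy [0.5198 0.1274] ext [0.046 0.063 0.012]
[310. 371.] 1941 h 0.105 xy [0.4303 0.08  ] ext [0.045 0.044 0.018]
pos [0.4289 0.2621 0.2509] psi 1.474 clock 11.1 grip 0.0931
3.12 -0.57 -0.3 -0.001
3.12 -0.56 -0.3 -0.001
3.12 -0.56 -0.3 -0.001
```

Request:
{"op": "servo_tool", "data": {
  "series": [3.2, -0.4, 0, 0, 9.3, 3.2, -0.4, 0, 0, 9.3, 3.0, -0.45, 1.0, 0, 9.3, 0, 0, 3.0, 0, 9.3, 0, 0, 3.0, 0, 9.3, 0, 0, 3.0, 0, 9.3, 0, 0, 0, 0, 9.3, 0, 0, 0, 0, 9.3, 0, 0, 0, 0, 9.3, 0, 0, 0, 0, 9.3]
}}

```text
clock: 11.93
position: [0.4272, 0.3581, 0.1542]
ee_rot: [0.0, 0.741, 0.672, 0.002]
force: [-0.4, 0.3, 0.1]
grip_width: 0.0932
grip_force: 0.0
```

```bash
python3 plan.py .4255 .357 .049 1.476 1
```

```text
pos [0.4272 0.3581 0.1542] psi 1.474 clock 11.93 grip 0.0932
-0.12 -0.16 10.52 -0.002
```

Request:
{"op": "servo_tool", "data": {
  "series": [-0.1, -0.15, 3.0, 0, 9.3, 0, 0, 3.0, 0, 9.3, 0, 0, 2.5, 0, 9.3, 0, 0, 1.5, 0, 9.3, 0, 0, 0.6, 0, 9.3, 0, 0, 0, 0, 9.3, 0, 0, 0, 0, 9.3, 0, 0, 0, 0, 9.3]
}}

```text
clock: 12.6
position: [0.4255, 0.3578, 0.0476]
ee_rot: [0.0, 0.74, 0.672, 0.002]
force: [0.1, 0.4, 0.2]
grip_width: 0.093
grip_force: 0.0
```

Request:
{"op": "servo_tool", "data": {
  "series": [0, 0, 0, 0, 4.0, 0, 0, 0, 0, 4.0, 0, 0, 0, 0, 4.0, 0, 0, 0, 0, 4.0, 0, 0, 0, 0, 4.0, 0, 0, 0, 0, 4.0, 0, 0, 0, 0, 4.0, 0, 0, 0, 0, 4.0],
  "force": 25
}}

```text
clock: 13.27
position: [0.4239, 0.3568, 0.0451]
ee_rot: [0.0, 0.74, 0.672, 0.0]
force: [1.6, 0.8, 0.3]
grip_width: 0.0485
grip_force: 25.0
```

Request:
{"op": "servo_tool", "data": {
  "series": [0, 0, -1.0, 0, 4.0, 0, 0, -3.0, 0, 4.0, 0, 0, -3.5, 0, 4.0, 0, 0, -3.5, 0, 4.0, 0, 0, -3.5, 0, 4.0, -1.0, 0.1, -3.5, 0, 4.0, -2.0, 0.3, -2.0, 0, 4.0, -3.0, 0.45, 0, 0, 4.0, -3.5, 0.52, 0, 0, 4.0, -3.5, 0.52, 0, 0, 4.0]
}}

```text
clock: 14.1
position: [0.4301, 0.2247, 0.2464]
ee_rot: [0.0, 0.74, 0.673, 0.001]
force: [1.4, -1.0, -1.8]
grip_width: 0.0483
grip_force: 25.0
```

Request:
{"op": "servo_tool", "data": {
  "series": [-3.5, 0.52, 0, 0, 4.0, -3.5, 0.52, 0, 0, 4.0, -3.5, 0.52, 0, 0, 4.0, -3.5, 0.52, 0, 0, 4.0, -3.5, 0.52, 0, 0, 4.0, -3.5, 0.52, 0, 0, 4.0, -3.5, 0.52, 0, 0, 4.0, -3.5, 0.52, 0, 0, 4.0, -3.5, 0.52, 0, 0, 4.0, -3.5, 0.52, 0, 0, 4.0]
}}

```text
clock: 14.93
position: [0.448, -0.1295, 0.2459]
ee_rot: [0.0, 0.74, 0.672, 0.0]
force: [0.7, 0.6, -0.9]
grip_width: 0.0483
grip_force: 25.0
```

Request:
{"op": "servo_tool", "data": {
  "series": [-2.5, 0.4, 0, 0, 4.0, -1.5, 0.2, 0, 0, 4.0, 0, 0, 0, 0, 4.0, 0, 0, 0, 0, 4.0, 0, 0, 0, 0, 4.0]
}}

```text
clock: 15.35
position: [0.4505, -0.1676, 0.2454]
ee_rot: [-0.0, 0.74, 0.672, 0.0]
force: [-0.1, -0.1, -1.5]
grip_width: 0.0486
grip_force: 25.0
```

```bash
python3 look.py top t5; python3 plan.py .4555 -.2074 .25 1.476 2
```

```text
[232. 204.] 1367 h 0.048 xy [0.5741 0.1305] ext [0.152 0.068 0.016]
[272. 188.] 362 h 0.109 xy [0.6074 0.0244] ext [0.044 0.042 0.018]
[272. 188.] 362 h 0.109 xy [0.5945 0.0254] ext [0.021 0.044 0.029]
[313. 191.] 365 h 0.108 xy [ 0.5991 -0.0822] ext [0.044 0.042 0.018]
[313. 191.] 365 h 0.108 xy [ 0.5886 -0.0802] ext [0.025 0.044 0.03 ]
[266. 236.] 170 h 0.041 xy [0.4876 0.0397] ext [0.086 0.031 0.007]
[402. 250.] 342 h 0.159 xy [ 0.4474 -0.286 ] ext [0.038 0.033 0.021]
[402. 250.] 342 h 0.159 xy [ 0.4334 -0.2849] ext [0.02  0.044 0.029]
[185. 260.] 638 h 0.087 xy [0.4248 0.2403] ext [0.061 0.061 0.018]
[185. 260.] 638 h 0.087 xy [0.4226 0.2313] ext [0.062 0.047 0.022]
[249. 257.] 328 h 0.108 xy [0.4302 0.0809] ext [0.043 0.043 0.018]
[249. 257.] 328 h 0.108 xy [0.4222 0.076 ] ext [0.029 0.036 0.028]
pos [ 0.4506 -0.1673  0.2454] psi 1.476 clock 15.4 grip 0.0482
-1.97 0.44 -0.23 -0
-1.97 0.44 -0.23 -0
```

The high mill stands at D within 2 mm. Now the low mill goes down to C.

Request:
{"op": "servo_tool", "data": {
  "series": [-2.0, 0.45, 0, 0, 4.0, -1.95, 0.45, 0, 0, 4.0, 0, 0, 3.0, 0, 4.0, 0, 0, 3.5, 0, 4.0, 0, 0, 3.5, 0, 4.0, 0, 0, 3.5, 0, 4.0, 0, 0, 2.5, 0, 4.0, 0, 0, 1.0, 0, 4.0, 0, 0, 0, 0, 4.0, 0, 0, 0, 0, 4.0]
}}

```text
clock: 16.23
position: [0.4563, -0.2079, 0.076]
ee_rot: [0.0, 0.74, 0.673, 0.0]
force: [-0.7, 0.9, -1.0]
grip_width: 0.0481
grip_force: 25.0
```

Request:
{"op": "servo_tool", "data": {
  "series": [0, 0, 0, 0, 4.0, 0, 0, 0, 0, 4.0]
}}

```text
clock: 16.4
position: [0.4575, -0.2092, 0.0777]
ee_rot: [0.002, 0.74, 0.672, 0.001]
force: [0.6, -0.4, -1.4]
grip_width: 0.0488
grip_force: 25.0
```

```bash
python3 plan.py .4555 -.2074 .058 1.476 1
```

```text
pos [ 0.4575 -0.2092  0.0777] psi 1.475 clock 16.4 grip 0.0488
0.16 -0.22 1.97 -0.001
```

Request:
{"op": "servo_tool", "data": {
  "series": [0.15, -0.2, 0.8, 0, 4.0, 0, 0, 0.5, 0, 4.0, 0, 0, 0.3, 0, 4.0, 0, 0, 0, 0, 4.0, 0, 0, 0, 0, 4.0, 0, 0, 0, 0, 4.0]
}}

```text
clock: 16.9
position: [0.4539, -0.2067, 0.0591]
ee_rot: [-0.0, 0.74, 0.672, -0.0]
force: [0.3, 0.4, -1.5]
grip_width: 0.0485
grip_force: 25.0
```

Request:
{"op": "servo_tool", "data": {
  "series": [0, 0, 0.15, 0, 4.0, 0, 0, 0, 0, 4.0, 0, 0, 0, 0, 4.0]
}}

```text
clock: 17.15
position: [0.4539, -0.2067, 0.0577]
ee_rot: [-0.0, 0.74, 0.672, 0.0]
force: [-0.2, -0.2, -1.8]
grip_width: 0.0487
grip_force: 25.0
```

Request:
{"op": "servo_tool", "data": {
  "series": [0, 0, 0.15, 0, 4.0, 0, 0, 0, 0, 4.0, 0, 0, 0, 0, 4.0]
}}

```text
clock: 17.4
position: [0.4543, -0.207, 0.057]
ee_rot: [0.0, 0.74, 0.672, 0.0]
force: [-1.6, -0.3, 4.9]
grip_width: 0.0484
grip_force: 25.0
```

Contact. Release, rise and go to the spice jar at (.4303, .0808).

Request:
{"op": "servo_tool", "data": {
  "series": [0, 0, -0.05, 0, 5.5, 0, 0, 0, 0, 6.5, 0, 0, 0, 0, 8.0, 0, 0, 0, 0, 9.3, 0, 0, 0, 0, 9.3, 0, 0, -2, 0, 9.3, 0, 0, -3, 0, 9.3, 0, 0, -3.5, 0, 9.3, 0, 0, -3.5, 0, 9.3, 0, 0, -3.0, 0, 9.3]
}}

```text
clock: 18.23
position: [0.454, -0.2067, 0.209]
ee_rot: [0.001, 0.74, 0.672, 0.0]
force: [0.3, -0.7, -0.1]
grip_width: 0.0929
grip_force: 0.0
```

Request:
{"op": "servo_tool", "data": {
  "series": [2.5, -0.4, -1.0, 0, 9.3, 3.5, -0.6, 0, 0, 9.3, 3.5, -0.6, 0, 0, 9.3, 3.5, -0.6, 0, 0, 9.3, 3.5, -0.6, 0, 0, 9.3, 3.5, -0.6, 0, 0, 9.3, 3.5, -0.6, 0, 0, 9.3, 2.5, -0.5, 0, 0, 9.3, 1.5, -0.3, 0, 0, 9.3, 0, 0, 0, 0, 9.3]
}}

```text
clock: 19.07
position: [0.432, 0.0744, 0.2166]
ee_rot: [-0.0, 0.739, 0.674, 0.0]
force: [0.1, 0.1, -0.4]
grip_width: 0.093
grip_force: 0.0
```

Request:
{"op": "servo_tool", "data": {
  "series": [0, 0, 0, 0, 9.3, 0, 0, 0, 0, 9.3]
}}

```text
clock: 19.23
position: [0.4326, 0.071, 0.2166]
ee_rot: [0.0, 0.74, 0.672, -0.0]
force: [0.4, 0.1, 0.2]
grip_width: 0.0929
grip_force: 0.0
```

```bash
python3 plan.py .4303 .0808 .041 1.476 1; python3 look.py top t6 | grep -E "^\[(36|37|38|39|40|41|24)"
```

```text
pos [0.4326 0.071  0.2166] psi 1.475 clock 19.23 grip 0.0929
0.95 -0.32 17.56 -0.001
[365. 246.] 396 h 0.137 xy [ 0.4565 -0.2049] ext [0.031 0.034 0.021]
[365. 246.] 396 h 0.137 xy [ 0.4539 -0.1989] ext [0.044 0.035 0.028]
[399. 249.] 490 h 0.159 xy [ 0.4473 -0.2851] ext [0.033 0.034 0.021]
[399. 249.] 490 h 0.159 xy [ 0.4472 -0.2798] ext [0.047 0.037 0.03 ]
```

Request:
{"op": "servo_tool", "data": {
  "series": [0.95, -0.3, 1.0, 0, 9.3, 0, 0, 3.0, 0, 9.3, 0, 0, 3.5, 0, 9.3, 0, 0, 3.5, 0, 9.3, 0, 0, 0, 0, 9.3, 0, 0, 0, 0, 9.3, 0, 0, 0, 0, 9.3, 0, 0, 0, 0, 9.3]
}}

```text
clock: 19.95
position: [0.4322, 0.0814, 0.1092]
ee_rot: [0.001, 0.74, 0.672, 0.002]
force: [-0.4, 0.1, -0.3]
grip_width: 0.093
grip_force: 0.0
```

```bash
python3 plan.py .4303 .0808 .041 1.476 1
```

```text
pos [0.4322 0.0814 0.1092] psi 1.474 clock 19.95 grip 0.093
-0.08 -0.19 6.82 -0.002
```

Request:
{"op": "servo_tool", "data": {
  "series": [-0.1, -0.2, 2.5, 0, 9.3, 0, 0, 2.5, 0, 9.3, 0, 0, 1.3, 0, 9.3, 0, 0, 0.5, 0, 9.3, 0, 0, 0, 0, 9.3, 0, 0, 0, 0, 9.3, 0, 0, 0, 0, 9.3]
}}

```text
clock: 20.53
position: [0.43, 0.0807, 0.0406]
ee_rot: [0.001, 0.74, 0.672, 0.001]
force: [-0.2, 0.1, -0.0]
grip_width: 0.093
grip_force: 0.0
```

Request:
{"op": "servo_tool", "data": {
  "series": [0, 0, 0, 0, 4.0, 0, 0, 0, 0, 4.0, 0, 0, 0, 0, 4.0, 0, 0, 0, 0, 4.0, 0, 0, 0, 0, 4.0, 0, 0, 0, 0, 4.0, 0, 0, 0, 0, 4.0, 0, 0, 0, 0, 4.0],
  "force": 25
}}

```text
clock: 21.2
position: [0.4285, 0.0806, 0.0387]
ee_rot: [0.0, 0.74, 0.672, 0.0]
force: [-0.2, -0.7, -0.9]
grip_width: 0.0452
grip_force: 25.0
```

Request:
{"op": "servo_tool", "data": {
  "series": [0, 0, -1.0, 0, 4.0, 0, 0, -3.0, 0, 4.0, 0, 0, -3.5, 0, 4.0, 0, 0, -3.5, 0, 4.0, 0, 0, -3.5, 0, 4.0, 0, 0, -2.0, 0, 4.0, 0, 0, 0, 0, 4.0, 0, 0, 0, 0, 4.0, 0, 0, 0, 0, 4.0]
}}

```text
clock: 21.95
position: [0.4277, 0.0805, 0.2027]
ee_rot: [-0.0, 0.74, 0.672, -0.001]
force: [0.1, 0.4, -0.8]
grip_width: 0.0456
grip_force: 25.0
```

```bash
python3 plan.py .4631 -.1278 .2 1.476 6
```

```text
pos [0.4277 0.0805 0.2027] psi 1.475 clock 21.95 grip 0.0456
-3.4 0.92 0.05 -0
-3.4 0.92 0.05 -0
-3.4 0.92 0.05 -0
-3.4 0.92 0.05 -0
-3.4 0.92 0.05 -0
-3.4 0.92 0.05 -0
```

Request:
{"op": "servo_tool", "data": {
  "series": [-2.0, 0.55, 0, 0, 4.0, -3.5, 0.95, 0, 0, 4.0, -3.5, 0.95, 0, 0, 4.0, -3.5, 0.95, 0, 0, 4.0, -3.5, 0.95, 0, 0, 4.0, -3.0, 0.8, 0, 0, 4.0, -1.4, 0.35, 0, 0, 4.0, 0, 0, 0, 0, 4.0, 0, 0, 0, 0, 4.0, 0, 0, 0, 0, 4.0]
}}

```text
clock: 22.78
position: [0.4626, -0.1267, 0.2021]
ee_rot: [-0.001, 0.74, 0.672, -0.0]
force: [-0.3, 0.4, -1.4]
grip_width: 0.0452
grip_force: 25.0
```

```bash
python3 plan.py .4631 -.1278 .075 1.476 1
```

```text
pos [ 0.4626 -0.1267  0.2021] psi 1.475 clock 22.78 grip 0.0452
-0.1 0.06 12.71 -0.001
```

Request:
{"op": "servo_tool", "data": {
  "series": [-0.1, 0.05, 2.0, 0, 4.0, 0, 0, 3.5, 0, 4.0, 0, 0, 3.5, 0, 4.0, 0, 0, 2.5, 0, 4.0, 0, 0, 1.2, 0, 4.0, 0, 0, 0, 0, 4.0, 0, 0, 0, 0, 4.0, 0, 0, 0, 0, 4.0, 0, 0, 0, 0, 4.0]
}}

```text
clock: 23.53
position: [0.4656, -0.1292, 0.079]
ee_rot: [0.002, 0.74, 0.673, 0.001]
force: [-0.3, 0.7, -0.9]
grip_width: 0.0455
grip_force: 25.0
```

```bash
python3 plan.py .4631 -.1278 .051 1.476 1
```

```text
pos [ 0.4656 -0.1292  0.079 ] psi 1.475 clock 23.53 grip 0.0455
0.12 -0.27 2.8 -0.001
```

Request:
{"op": "servo_tool", "data": {
  "series": [0.1, -0.2, 1.2, 0, 4.0, 0, 0, 0.8, 0, 4.0, 0, 0, 0.4, 0, 4.0, 0, 0, 0, 0, 4.0, 0, 0, 0, 0, 4.0, 0, 0, 0, 0, 4.0, 0, 0, 0, 0, 4.0]
}}

```text
clock: 24.12
position: [0.4622, -0.1277, 0.0529]
ee_rot: [0.0, 0.74, 0.672, 0.0]
force: [0.2, 0.0, -2.0]
grip_width: 0.0451
grip_force: 25.0
```

Request:
{"op": "servo_tool", "data": {
  "series": [0, 0, 0.15, 0, 4.0, 0, 0, 0, 0, 4.0, 0, 0, 0, 0, 4.0]
}}

```text
clock: 24.37
position: [0.462, -0.1276, 0.0511]
ee_rot: [-0.0, 0.74, 0.672, 0.0]
force: [-0.5, 0.2, -1.7]
grip_width: 0.0453
grip_force: 25.0
```

Request:
{"op": "servo_tool", "data": {
  "series": [0, 0, 0.15, 0, 4.0, 0, 0, 0, 0, 4.0, 0, 0, 0, 0, 4.0]
}}

```text
clock: 24.62
position: [0.4625, -0.1279, 0.0505]
ee_rot: [0.0, 0.74, 0.672, 0.0]
force: [-1.6, 0.5, 4.3]
grip_width: 0.0453
grip_force: 25.0
```

Request:
{"op": "servo_tool", "data": {
  "series": [0, 0, -0.05, 0, 5.5, 0, 0, 0, 0, 6.5, 0, 0, 0, 0, 8.0, 0, 0, 0, 0, 9.3, 0, 0, 0, 0, 9.3, 0, 0, -2, 0, 9.3, 0, 0, -3, 0, 9.3, 0, 0, -3.5, 0, 9.3, 0, 0, -3.5, 0, 9.3, 0, 0, -2.5, 0, 9.3]
}}

```text
clock: 25.45
position: [0.4627, -0.1278, 0.1984]
ee_rot: [0.001, 0.74, 0.672, 0.001]
force: [1.3, -0.0, 0.4]
grip_width: 0.093
grip_force: 0.0
```

Request:
{"op": "servo_tool", "data": {
  "series": [2.5, -0.5, -0.5, 0, 9.3, 3.5, -0.7, 0, 0, 9.3, 3.5, -0.7, 0, 0, 9.3, 3.5, -0.7, 0, 0, 9.3, 3.5, -0.7, 0, 0, 9.3, 3.5, -0.7, 0, 0, 9.3, 3.5, -0.7, 0, 0, 9.3, 3.5, -0.7, 0, 0, 9.3, 3.5, -0.7, 0, 0, 9.3, 3.5, -0.7, 0, 0, 9.3]
}}

```text
clock: 26.28
position: [0.4264, 0.2191, 0.2002]
ee_rot: [0.0, 0.74, 0.672, 0.0]
force: [1.6, -0.6, -0.4]
grip_width: 0.0929
grip_force: 0.0
```

Request:
{"op": "servo_tool", "data": {
  "series": [1.5, -0.3, 0, 0, 9.3, 0, 0, 0, 0, 9.3, 0, 0, 0, 0, 9.3, 0, 0, 0, 0, 9.3]
}}

```text
clock: 26.62
position: [0.4254, 0.2319, 0.2]
ee_rot: [0.0, 0.74, 0.672, -0.0]
force: [0.4, -0.4, 0.5]
grip_width: 0.0928
grip_force: 0.0
```

```bash
python3 plan.py .4246 .2404 .031 1.476 1; python3 look.py top t7 | grep -E "^\[(32|33|34|36|37|38|39|40|41|18)"
```

```text
pos [0.4254 0.2319 0.2   ] psi 1.475 clock 26.62 grip 0.0928
0.84 -0.16 16.9 -0.001
[333. 243.] 369 h 0.12 xy [ 0.4617 -0.1258] ext [0.042 0.043 0.018]
[333. 243.] 369 h 0.12 xy [ 0.4588 -0.1208] ext [0.038 0.035 0.027]
[365. 246.] 395 h 0.138 xy [ 0.4553 -0.2045] ext [0.029 0.029 0.02 ]
[365. 246.] 395 h 0.138 xy [ 0.4556 -0.1995] ext [0.048 0.037 0.018]
[399. 249.] 487 h 0.16 xy [ 0.445  -0.2828] ext [0.033 0.031 0.018]
[399. 249.] 487 h 0.16 xy [ 0.4471 -0.2835] ext [0.048 0.046 0.029]
```

Spice jar stands at B. Descend over the squat jar.

Request:
{"op": "servo_tool", "data": {
  "series": [0.85, -0.15, 1.0, 0, 9.3, 0, 0, 3.0, 0, 9.3, 0, 0, 3.5, 0, 9.3, 0, 0, 1.5, 0, 9.3, 0, 0, 0, 0, 9.3, 0, 0, 0, 0, 9.3, 0, 0, 0, 0, 9.3, 0, 0, 0, 0, 9.3]
}}

```text
clock: 27.33
position: [0.4261, 0.2416, 0.1121]
ee_rot: [0.001, 0.74, 0.672, 0.002]
force: [0.6, 0.7, 0.6]
grip_width: 0.0928
grip_force: 0.0
```

```bash
python3 plan.py .4246 .2404 .031 1.476 1
```

```text
pos [0.4261 0.2416 0.1121] psi 1.474 clock 27.33 grip 0.0928
-0.14 -0.14 8.11 -0.002
```

Request:
{"op": "servo_tool", "data": {
  "series": [-0.15, -0.15, 2.5, 0, 9.3, 0, 0, 2.5, 0, 9.3, 0, 0, 2.0, 0, 9.3, 0, 0, 1.0, 0, 9.3, 0, 0, 0, 0, 9.3, 0, 0, 0, 0, 9.3, 0, 0, 0, 0, 9.3]
}}

```text
clock: 27.92
position: [0.4245, 0.2404, 0.032]
ee_rot: [0.0, 0.74, 0.672, 0.001]
force: [0.5, 1.1, 0.2]
grip_width: 0.093
grip_force: 0.0
```

Request:
{"op": "servo_tool", "data": {
  "series": [0, 0, 0, 0, 5.5, 0, 0, 0, 0, 5.5, 0, 0, 0, 0, 5.5, 0, 0, 0, 0, 5.5, 0, 0, 0, 0, 5.5, 0, 0, 0, 0, 5.5, 0, 0, 0, 0, 5.5],
  "force": 25
}}

```text
clock: 28.5
position: [0.4235, 0.2399, 0.0306]
ee_rot: [0.0, 0.74, 0.672, 0.0]
force: [-0.1, 0.1, 3.0]
grip_width: 0.065
grip_force: 25.0
```

Request:
{"op": "servo_tool", "data": {
  "series": [0, 0, -1.0, 0, 5.5, 0, 0, -3.0, 0, 5.5, 0, 0, -3.5, 0, 5.5, 0, 0, -3.5, 0, 5.5, 0, 0, -2.0, 0, 5.5, 0, 0, 0, 0, 5.5, 0, 0, 0, 0, 5.5, 0, 0, 0, 0, 5.5]
}}

```text
clock: 29.17
position: [0.422, 0.2394, 0.1585]
ee_rot: [-0.0, 0.74, 0.672, -0.001]
force: [0.0, -0.0, -3.6]
grip_width: 0.065
grip_force: 25.0
```

```bash
python3 plan.py .4706 -.0482 .16 1.476 8|head -3
```

```text
pos [0.422  0.2394 0.1585] psi 1.475 clock 29.17 grip 0.065
-3.52 0.95 -0.02 -0
-3.52 0.95 -0.02 -0
```

Request:
{"op": "servo_tool", "data": {
  "series": [-2.0, 0.5, 0, 0, 5.5, -3.5, 0.95, 0, 0, 5.5, -3.5, 0.95, 0, 0, 5.5, -3.5, 0.95, 0, 0, 5.5, -3.5, 0.95, 0, 0, 5.5, -3.5, 0.95, 0, 0, 5.5, -3.5, 0.95, 0, 0, 5.5, -3.0, 0.8, 0, 0, 5.5, -2.0, 0.55, 0, 0, 5.5, 0, 0, 0, 0, 5.5]
}}

```text
clock: 30.0
position: [0.47, -0.0495, 0.1575]
ee_rot: [-0.001, 0.741, 0.671, -0.002]
force: [-0.6, 0.2, -2.8]
grip_width: 0.0645
grip_force: 25.0
```

Request:
{"op": "servo_tool", "data": {
  "series": [0, 0, 0, 0, 5.5, 0, 0, 0, 0, 5.5]
}}

```text
clock: 30.17
position: [0.4701, -0.0454, 0.1582]
ee_rot: [-0.002, 0.74, 0.672, -0.001]
force: [0.7, 0.6, -2.3]
grip_width: 0.0648
grip_force: 25.0
```

```bash
python3 plan.py .4706 -.0482 .065 1.476 1
```

```text
pos [ 0.4701 -0.0454  0.1582] psi 1.474 clock 30.17 grip 0.0648
-0.27 0.08 9.32 -0.002
```

Request:
{"op": "servo_tool", "data": {
  "series": [-0.2, 0.05, 2.0, 0, 5.5, 0, 0, 3.0, 0, 5.5, 0, 0, 2.5, 0, 5.5, 0, 0, 1.2, 0, 5.5, 0, 0, 0, 0, 5.5, 0, 0, 0, 0, 5.5, 0, 0, 0, 0, 5.5, 0, 0, 0, 0, 5.5, 0, 0, 0, 0, 5.5]
}}

```text
clock: 30.92
position: [0.473, -0.0483, 0.0749]
ee_rot: [0.001, 0.74, 0.672, 0.001]
force: [-0.3, 0.4, -2.4]
grip_width: 0.0646
grip_force: 25.0
```

```bash
python3 plan.py .4706 -.0482 .044 1.476 1
```

```text
pos [ 0.473  -0.0483  0.0749] psi 1.475 clock 30.92 grip 0.0646
-0.01 -0.24 3.09 -0.001
```

Request:
{"op": "servo_tool", "data": {
  "series": [0, -0.15, 1.3, 0, 5.5, 0, 0, 1.0, 0, 5.5, 0, 0, 0.5, 0, 5.5, 0, 0, 0, 0, 5.5, 0, 0, 0, 0, 5.5, 0, 0, 0, 0, 5.5, 0, 0, 0, 0, 5.5]
}}

```text
clock: 31.5
position: [0.4707, -0.0481, 0.0458]
ee_rot: [0.0, 0.74, 0.672, 0.0]
force: [0.3, -0.9, -2.9]
grip_width: 0.0646
grip_force: 25.0
```

Request:
{"op": "servo_tool", "data": {
  "series": [0, 0, 0.15, 0, 5.5, 0, 0, 0, 0, 5.5, 0, 0, 0, 0, 5.5]
}}

```text
clock: 31.75
position: [0.4702, -0.048, 0.0437]
ee_rot: [0.0, 0.74, 0.672, 0.0]
force: [0.5, -0.5, -3.3]
grip_width: 0.0647
grip_force: 25.0
```

Request:
{"op": "servo_tool", "data": {
  "series": [0, 0, 0.15, 0, 5.5, 0, 0, 0, 0, 5.5, 0, 0, 0, 0, 5.5]
}}

```text
clock: 32.0
position: [0.4705, -0.0481, 0.0425]
ee_rot: [0.0, 0.74, 0.672, 0.0]
force: [-1.3, -0.4, 2.9]
grip_width: 0.065
grip_force: 25.0
```

Request:
{"op": "servo_tool", "data": {
  "series": [0, 0, 0, 0, 7.0, 0, 0, 0, 0, 8.0, 0, 0, 0, 0, 9.3, 0, 0, 0, 0, 9.3, 0, 0, 0, 0, 9.3, 0, 0, -2, 0, 9.3, 0, 0, -3, 0, 9.3, 0, 0, -3.5, 0, 9.3, 0, 0, -3.5, 0, 9.3, 0, 0, -3.5, 0, 9.3]
}}

```text
clock: 32.83
position: [0.4698, -0.0479, 0.1986]
ee_rot: [-0.0, 0.74, 0.672, -0.0]
force: [-0.2, -1.1, -0.0]
grip_width: 0.093
grip_force: 0.0
```

Request:
{"op": "servo_tool", "data": {
  "series": [2, 0, -2, 0, 9.3, 3.5, 0, -2, 0, 9.3, 3.5, 0, -2, 0, 9.3, 3.5, 0, -1, 0, 9.3, 3.5, 0, 0, 0, 9.3, 3, 0, 0, 0, 9.3, 0, 0, 0, 0, 9.3, 0, 0, 0, 0, 9.3, 0, 0, 0, 0, 9.3]
}}

```text
clock: 33.58
position: [0.4883, 0.1409, 0.2669]
ee_rot: [0.0, 0.74, 0.673, -0.0]
force: [-0.9, -1.1, 0.8]
grip_width: 0.0932
grip_force: 0.0
```

```bash
python3 look.py top t8 ; python3 -c "
import cv2;i=cv2.imread('pics/t8.png')[180:300,230:450];cv2.imwrite('pics/t8c.png',cv2.resize(i,None,fx=3.5,fy=3.5))"
```

```text
[237. 201.] 693 h 0.048 xy [0.574  0.1167] ext [0.151 0.041 0.016]
[272. 188.] 361 h 0.108 xy [0.6071 0.0244] ext [0.044 0.042 0.016]
[272. 188.] 361 h 0.108 xy [0.593  0.0253] ext [0.02  0.044 0.029]
[313. 191.] 366 h 0.109 xy [ 0.5996 -0.0822] ext [0.045 0.043 0.017]
[313. 191.] 366 h 0.109 xy [ 0.5879 -0.0799] ext [0.025 0.043 0.027]
[267. 236.] 161 h 0.041 xy [0.4887 0.0372] ext [0.088 0.026 0.007]
[300. 241.] 608 h 0.099 xy [ 0.4713 -0.0463] ext [0.062 0.061 0.017]
[300. 241.] 608 h 0.099 xy [ 0.4574 -0.0464] ext [0.039 0.065 0.029]
[333. 243.] 369 h 0.12 xy [ 0.462  -0.1257] ext [0.043 0.043 0.015]
[333. 243.] 369 h 0.12 xy [ 0.4584 -0.1208] ext [0.038 0.035 0.028]
[365. 246.] 398 h 0.137 xy [ 0.4563 -0.2041] ext [0.026 0.036 0.02 ]
[365. 246.] 398 h 0.137 xy [ 0.4556 -0.199 ] ext [0.048 0.035 0.029]
[399. 249.] 490 h 0.159 xy [ 0.4461 -0.283 ] ext [0.035 0.035 0.02 ]
[399. 249.] 490 h 0.159 xy [ 0.447  -0.2791] ext [0.047 0.036 0.03 ]
```

View pics/t8c.png

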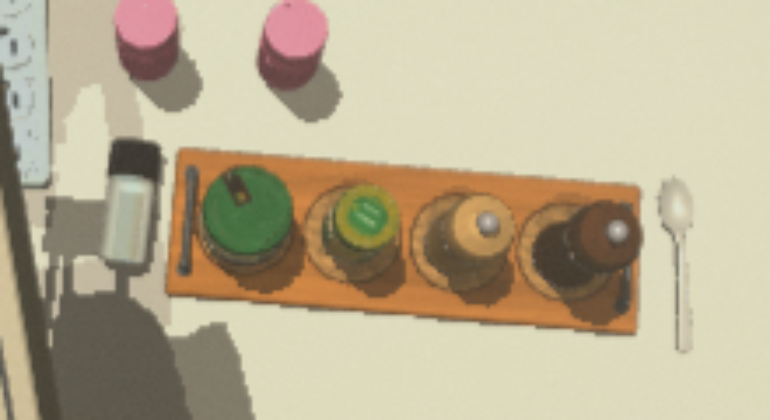

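The crop shows squat jar, spice jar, low mill and high mill on A–D at (247,215), (365,220), (480,230) and (605,235). All are upright, and the toothpick jar and spoon look undisturbed.

```bash
python3 -c "
from plant import order;print(order.hand_in())"
```

```text
the job is handed in; nothing more can be done
None
```

The job is handed in (no verdict came back): squat jar, spice jar, low mill and high mill stand upright on spots A, B, C and D, each within about 5 mm of its centre by the last camera check, with the toothpick jar and teaspoon left in place, at about 34 s.

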